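# Switch the bakery roll chute over and feed the waiting rolls

## Task

The two-way roll chute has to feed its other basket now: with the fingertips, rock the tipping gate over its pivot until it rests on its other side. Then push the two rolls waiting on the chute's shelf over the lip so that both run down by themselves into the basket on that other side. Nothing is picked up or carried, and the baskets and the things standing around stay where they are.

Things in the scene. Friction and masses are not known exactly. Their poses are not given: they have to be found in the camera images.
- chute: Sheet-steel two-way roll chute, fixed on the counter: feed shelf, slide, tipping gate and two outlets. Origin on the counter under the gate's pivot; its x is the feed direction (away from the robot), y to the left, z up. The steel is slippery (friction about 0.2): rolls stay on the level shelf but slide down every slope by themselves.
- slide_foot (a point): foot of the slide, mid width (chute x = -30, y = 0, z = 215 mm), just above the gate. The slide runs down to it from the shelf's lip at 30 degrees between cheeks 20 mm high.
- outlet_left (a point): lower edge of the left outlet chute, mid width (chute x = 0, y = 225, z = 80 mm), above the left basket. The outlet is 103 mm wide inside with walls 30 mm high and begins at y = 130, z = 122 mm, under the end of the gate.
- outlet_right (a point): the same point of the right outlet chute (chute y = -225 mm)
- shelf_lip (a point): top of the level feed shelf, mid width, at its lip (chute x = -100, y = 0, z = 255 mm). The shelf has cheeks 20 mm high and 3 mm thick along both sides, inner faces at y = +-37 mm.
- shelf_back (a point): top of the feed shelf, mid width, at its back edge (chute x = -250, y = 0, z = 255 mm), which is open, without a wall
- gate (a joint): tipping gate, a steel trough on a low pivot, seesawing across the feed direction; rad, -0.38 to 0.38. Positive: left (+y) end up, rolls feed to the right basket. Negative: right end up, rolls feed to the left. Top-heavy: it rests at either stop, and once pressed past level (0) it falls to the other stop by itself. About 1 to 3 N down on the raised end rocks it.
- gate_pivot (a point): middle of the gate's pivot pin, which runs along the chute's x (chute x = 0, y = 0, z = 140 mm). The trough is 300 mm long and 84 mm wide, its floor 50 mm above the pin. Its far (+x) edge has a wall 42 mm high in the middle 130 mm, topped by an 18 mm round weight bar, and 21 mm high beyond; its near edge has walls 13 mm high on both sides of the slide.
- gate_left_end (a point): point on the trough's floor (upper face), mid width, 130 mm to the left of the pivot along the trough, 20 mm short of the left end; moves with the gate (about 235 mm above the counter when this end is up, 190 mm when level, 138 mm when down)
- gate_right_end (a point): the same point at the right end of the trough
- roll_front: baked bread roll, round dome 56 mm across, 36 mm high, flat base, about 60 g, waiting on the shelf nearer to the lip; origin at the centre of its base, z up
- roll_rear: the same kind of roll, waiting on the shelf behind the first
- basket_left: brown wicker basket under the left outlet, 240 x 200 mm, 65 mm high, 7 mm walls and floor, two rolls already in it; origin under its centre, x and y along the chute's
- basket_right: the same kind of basket under the right outlet
- jam_jar: bystander: jam jar with brass lid, 60 mm across, 85 mm high, upright on the counter; origin at the centre of its base
- tongs: bystander: steel bread tongs lying on the counter, about 210 mm long along x, 85 mm wide, 24 mm high; origin at the middle, on the counter
- card_stand: bystander: blank price card 85 x 55 mm upright in a small wooden foot, 113 mm high; origin under the foot's centre
There are look-alikes about, which are no part of the job. Leave any green, purple or white look-alike of the roll_front alone.

How it is judged:
On the way:
1. the gate rests on its other side while both rolls still wait on the shelf (distance of gate_left_end from where it was at the start of the episode above 0.055 m and (value of joint gate below -0.33 rad or value of joint gate above 0.33 rad) and height (world z) of each of roll_front, roll_rear above 0.245 m), for 0.2 s.
At the end, for the whole second after the job is handed in: The gate rests within 0.05 rad of the stop opposite to where it started, and both waiting rolls lie still inside the basket on the side to which it now feeds (distance of gate_left_end from where it was at the start of the episode above 0.055 m and ((value of joint gate below -0.33 rad and x of roll_front in the frame of basket_left between -0.12 and 0.12 m and y of roll_front in the frame of basket_left between -0.1 and 0.1 m and z of each of roll_front, roll_rear in the frame of basket_left below 0.065 m and x of roll_rear in the frame of basket_left between -0.12 and 0.12 m and y of roll_rear in the frame of basket_left between -0.1 and 0.1 m) or (value of joint gate above 0.33 rad and x of roll_front in the frame of basket_right between -0.12 and 0.12 m and y of roll_front in the frame of basket_right between -0.1 and 0.1 m and z of each of roll_front, roll_rear in the frame of basket_right below 0.065 m and x of roll_rear in the frame of basket_right between -0.12 and 0.12 m and y of roll_rear in the frame of basket_right between -0.1 and 0.1 m)) and linear speed of each of roll_front, roll_rear below 0.03 m/s); the robot touches nothing.
It fails at once if a waiting roll is lifted more than about 40 mm off the shelf (height (world z) of any of roll_front, roll_rear above 0.295 m).
It fails at once if a roll is carried or pushed by the fingers out beside the feed line (more than 80 mm to either side), where it should run by itself ((contact force between the fingers and roll_front above 0.5 N and (y of roll_front in the frame of chute above 0.08 m or y of roll_front in the frame of chute below -0.08 m)) or (contact force between the fingers and roll_rear above 0.5 N and (y of roll_rear in the frame of chute above 0.08 m or y of roll_rear in the frame of chute below -0.08 m))).
It fails at once if the arm or the gripper's body, not the fingers, pushes the chute or its gate (contact force between the arm and chute above 3 N).
It fails at once if a basket or a bystander is shifted by more than 30 mm (distance of any of jam_jar, tongs, card_stand, basket_left, basket_right from where it was at the start of the episode above 0.03 m).
It also fails if it takes over 48 s, if anything falls off the work surface, if the arm or the gripper's body presses on something with over 40 N, if the wrist force passes 120 N, or if a joint passes its speed limit or range.

## Robot

A 7-joint arm with a two-finger parallel gripper is mounted at the origin on the work surface. World frame = base frame: x ahead of the robot, y to its left, z up, the work surface at z = 0. Lengths are in m, angles in rad, forces in N, time in s.
With the tool pointing down it reaches from about 0.4 to 0.875 m from the base axis. Payload 4.4 kg.
Tool frame: the origin (TCP) lies on the centre line of the jaws, within the pads' length; the fingertips stand 11 mm ahead of it and the grasp point (between the pads) lies 8 mm behind it (ctrl.tips_ahead is the z of the fingertips in the tool frame, in m); z points along the fingers, y is the line along which they close (so a half turn about z gives the same grasp; the last joint's range is limited). The gripper opens to 85 mm and grips with 20 to 120 N. Pads are 22 mm wide; open, the fingers measure 114 mm over their backs; the gripper's body (76 mm by 85 mm) begins 54 mm behind the grasp point. The pads swing forward as they close: fully open they stand 13 mm farther back than shut.
Start: joints at [1.24, 0.628, 0.038, 1.517, -0.027, 0.996, -0.02], TCP at [0.17, -0.627, 0.242] pointing down, gripper open.
Joint ranges: [-3.06, 3.06], [-0.37, 2.12], [-1.25, 1.32], [0.18, 2.47], [-1.1, 4.24], [0.23, 1.98], [-2.94, 2.94]. Speed limits (rad/s): [2.57, 2.57, 3.14, 3.14, 3.14, 3.14, 3.14].

## Interface

Orientations are given as a unit quaternion [w, x, y, z].
In Python, from rig import ctrl, get_image, finish_job gives the robot as it stands. The module is installed in compiled form; this text tells all that it offers.
- The arm moves only by the tool arm_command, never from a script. Its argument "motion" is a list of rows, each an object of numbers: "dx", "dy", "dz": the shift along the tool's x, y, z scaled (see below); "rx", "ry", "rz": the turn, a rotation vector about the tool's x, y, z scaled (see below). In form: [{"dx": .., "dy": .., "dz": .., "rx": .., "ry": .., "rz": ..}, ...]. A call has 1 to 12 rows; each row is the pose to reach, as a shift and turn from the pose commanded when the call began, along the tool's axes at that moment, turning the shorter way round; what a row does not reach only later rows make up. The controller multiplies each number of a shift by 0.6 m and each number of a turn by pi rad. A row lasts 1/12 s, in which the tool goes at most 41.7 mm and 7.16 degrees, less where a joint would pass 70% of its speed; a pose out of reach is approached as far as the arm can. A call with a number of a shift or a turn outside -1 to 1 is refused whole. A call with a gripper value outside its range is refused whole. "jaw" is the closure, from -1 (fully open) to 1 (shut), set as the call begins (left out, the last holds). The fingers move at their own pace and stop on an object; the grip force is fixed at half the most. Time passes only in rows, so rows that repeat a pose let the fingers close. It gives the time, the measured TCP pose, the force, the opening and the grip force at its end, in the units of the state.
- ctrl.sense(): the state, without advancing time (a new reading comes with each control period).
- get_image(name): name is "scene" or "side" or "wrist"; returns a dict with "color" (400x640x3 uint8, red, green, blue), "range_z" (400x640 float32, m along the optical axis (not along the pixel's ray), 0 where there is no reading), "fx", "fy", "cx", "cy" (pixels), "distortion" ([k1, k2, p1, p2, k3] as OpenCV has them; the pictures are not rectified), "rvec" (rotation vector, rad) and "tvec" (3), from world to camera coordinates, as OpenCV has them. Camera axes: x right, y down, z forward; pixel columns grow to the right and rows downward; lengths in m; the calibration is good to about 2 mm. A picture is of the moment at which its call begins.
- finish_job(): hands the job in; it is judged then, once.
The state is a dict: "time": time; "qpos": joint angles; "joint_vel": joint speeds; "effort": joint torques, N m; "eef_pos": TCP position; "eef_rot": TCP orientation; "wrist_force": force on the tool from outside, world axes, zero at the start; "torque": the same for the moment, N m; "gripper_width": finger opening in m; "grip_force": force on a finger pad.
Only numpy, scipy, OpenCV 4.12 (cv2) and the standard library are available. Lean on these libraries where they do the work, as an engineer would, in place of code of your own. Each camera call takes 0.05 s, during which the arm holds its last target. There are 200 camera calls.

## Working session

There is one attempt and no reset: what is moved stays moved. The work goes in short steps, Python scripts to look and compute and a tool call to move; the robot and the scene stay as the last step left them, time stands still between calls to the robot, and variables do not carry over. Pictures are saved under pics/ and viewed, at most 10 in all, crops included, and the job is handed in when it is done.

Besides the shell and the picture viewer there is one more tool, called after "Call:" by a JSON object that holds its "op" and its "data", one argument or row to a line. arm_command: Moves the arm, as the interface text tells. Its arguments: {"type":"object","properties":{"motion":{"type":"array"},"jaw":{"type":"number"}},"required":["motion"]}

```bash
mkdir -p pics
cat > h.py <<'E'
import numpy as np,cv2
from rig import ctrl,get_image,finish_job
def cam(im):
    K=np.array([[im['fx'],0,im['cx']],[0,im['fy'],im['cy']],[0,0,1.]]);R,_=cv2.Rodrigues(np.array(im['rvec'],float));t=np.array(im['tvec'],float).ravel()
    return K,np.array(im['distortion'],float),R,t
def ray(im,uv):
    K,D,R,t=cam(im);n=cv2.undistortPoints(np.array(uv,float).reshape(-1,1,2),K,D)[:,0]
    return -R.T@t,(np.c_[n,np.ones(len(n))]@R)
def deproj(im,uv):
    uv=np.array(uv,int).reshape(-1,2);c,d=ray(im,uv);return c+d*im['range_z'][uv[:,1],uv[:,0]][:,None]
def onplane(im,uv,z):
    c,d=ray(im,uv);return c+d*((z-c[2])/d[:,2])[:,None]
def proj(im,p):
    K,D,R,t=cam(im);return cv2.projectPoints(np.array(p,float).reshape(-1,3),cv2.Rodrigues(R)[0],t,K,D)[0][:,0]
E
python3 - <<'E'
from h import *
for n in('scene','side'):
    im=get_image(n);cv2.imwrite(f'pics/{n}0.png',im['color'][:,:,::-1]);np.savez(f'{n}0.npz',**im)
    K,D,R,t=cam(im);print(n,-R.T@t,R[2])
print(ctrl.sense())
E
```

```text
scene [ 1.43010988 -0.37419646  0.99703436] [-0.68555905  0.30832594 -0.65950278]
side [0.49732923 0.97857662 1.13312247] [ 0.06532647 -0.69129838 -0.71961031]
{'time': 0.1, 'qpos': array([ 1.24021036,  0.62924966,  0.03844766,  1.51826901, -0.02701605,
        0.99632039, -0.01999655]), 'joint_vel': array([-0.00140376, -0.00087635, -0.00129283, -0.00264004, -0.00147726,
       -0.00137814,  0.00102532]), 'effort': array([ 4.00772667e-03, -5.64535439e+01,  1.23083241e+00, -1.93975031e+01,
        1.12964114e-02,  5.42211128e-03,  1.48676105e-05]), 'eef_pos': array([ 0.16999547, -0.62680818,  0.24148334]), 'eef_rot': array([-8.56349324e-04,  9.91248978e-01,  1.32002717e-01, -1.16917360e-04]), 'wrist_force': array([ 0.19229061, -0.03666622,  0.27624636]), 'torque': array([ 0.01059052,  0.0206709 , -0.04462966]), 'grip_force': 0.0, 'gripper_width': 0.08524487168811923}
```

View pics/scene0.png

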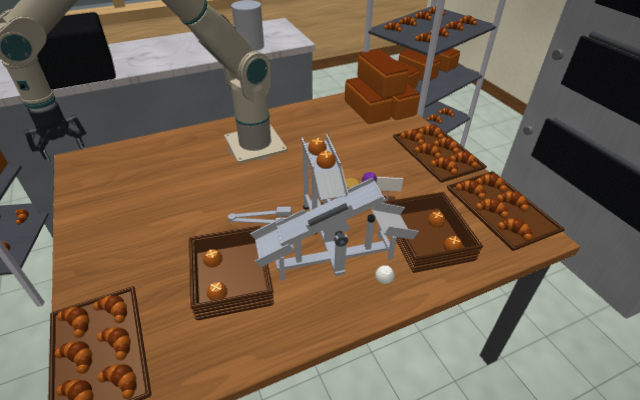

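View pics/side0.png

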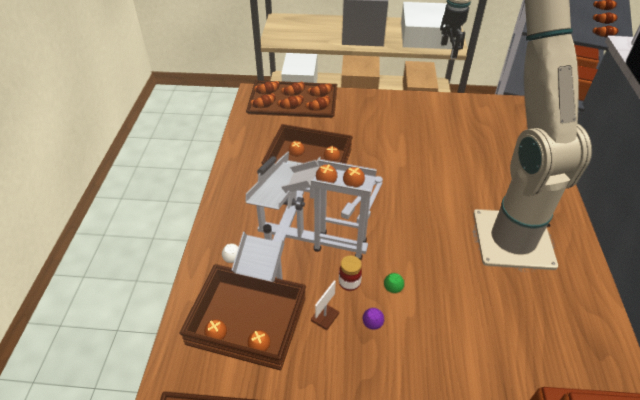

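The gate's left (+y) end is up in the scene image (around 380,190) and its right end is down (260,245). It now feeds right, so I have to press the left end down. The rolls wait on the shelf at scene (326,159) in front and (317,146) at the rear; in the side view they are at (326,175) and (354,177).

Run:
```python
from h import *
P={};C={}
for n in('scene','side'):
    im=dict(np.load(f'{n}0.npz'));v,u=np.mgrid[0:400,0:640];uv=np.c_[u.ravel(),v.ravel()]
    p=deproj(im,uv).reshape(400,640,3);ok=im['range_z']>0
    hsv=cv2.cvtColor(im['color'],cv2.COLOR_RGB2HSV)
    roll=((hsv[...,0]<20)&(hsv[...,1]>120)&(hsv[...,2]>90)&(p[...,2]>.25)&(p[...,2]<.33)&(p[...,0]>.3)&(p[...,0]<.9)&(abs(p[...,1])<.5)&ok).astype(np.uint8)
    k,l,st,ce=cv2.connectedComponentsWithStats(roll)
    for i in range(1,k):
        if st[i,4]>40:
            q=p[l==i];print(n,'roll',st[i],ce[i].round(),'med',np.median(q,0).round(3),'zmax',np.percentile(q[:,2],97).round(3), 'onplane.273',onplane(im,ce[i],.273).round(3))
    grey=ok&(hsv[...,1]<60)&(p[...,0]>.35)&(p[...,0]<.95)&(abs(p[...,1])<.4)
    s=grey&(p[...,2]>.25)&(p[...,2]<.285)
    q=p[s];print(n,'shelf n',len(q));
    P[n]=p;C[n]=s
    for z0,z1 in((.25,.262),(.268,.285)):
        m=q[(q[:,2]>z0)&(q[:,2]<z1)]
        if len(m)>10:print(' rect',z0,cv2.minAreaRect(m[:,:2].astype(np.float32)),np.median(m,0).round(3))
    h=grey&(p[...,2]>.05)
    b=(ok&(hsv[...,0]<20)&(hsv[...,1]>60)&(hsv[...,2]<120)&(p[...,2]>.045)&(p[...,2]<.085)&(p[...,0]>.4)&(p[...,0]<1.1)&(abs(p[...,1])<.7)).astype(np.uint8)
    k,l,st,ce=cv2.connectedComponentsWithStats(b)
    for i in range(1,k):
        if st[i,4]>150:
            q=p[l==i];print(n,'bask',st[i],cv2.minAreaRect(q[:,:2].astype(np.float32)),q.mean(0).round(3))
    # gate points
    g=p[grey&(p[...,2]>.1)]
    print(n,'grey z>.1 ext',g.min(0).round(3),g.max(0).round(3))
    for nm,uvp in {'scene':{'gateL':(375,190),'gateR':(268,243),'lip':(334,160),'floorL':(362,200)},'side':{'outL':(257,257),'jar':(350,262),'card':(326,300),'green':(394,283),'purple':(374,318),'slide':(305,178),'gateL':(270,187)}}[n].items(): print(nm,deproj(im,uvp).round(3))
    cv2.imwrite(f'pics/{n}z.png',cv2.resize(im['color'][110:290,220:460] if n=='scene' else im['color'][120:340,180:420],None,fx=2.5,fy=2.5,interpolation=cv2.INTER_CUBIC)[:,:,::-1])
```

```text
scene roll [308 138  27  30 449] [321. 153.] med [0.538 0.052 0.285] zmax 0.294 onplane.273 [[0.515 0.06  0.273]]
scene shelf n 682
 rect 0.25 ((0.5891631245613098, 0.06572066247463226), (0.32903358340263367, 0.14148585498332977), 9.482973098754883) [0.575 0.045 0.256]
 rect 0.268 ((0.5175298452377319, 0.0581752210855484), (0.08081462234258652, 0.16755302250385284), 79.89884185791016) [0.519 0.077 0.277]
scene bask [ 385  192   98   73 1499] ((0.7291678786277771, 0.3335478603839874), (0.21331022679805756, 0.2561852037906647), 79.06655883789062) [0.748 0.354 0.063]
scene bask [ 188  226   86   86 1686] ((0.6288572549819946, -0.27709829807281494), (0.2145642191171646, 0.2547042965888977), 79.55644226074219) [ 0.64  -0.297  0.064]
scene bask [111 365  20  17 174] ((0.821027398109436, -0.587055504322052), (0.03308916091918945, 0.03857054188847542), 24.01976776123047) [ 0.823 -0.586  0.05 ]
scene bask [ 68 380  20  19 202] ((0.8221170902252197, -0.6748931407928467), (0.032177358865737915, 0.037515200674533844), 16.696046829223633) [ 0.824 -0.674  0.051]
scene grey z>.1 ext [ 0.426 -0.212 
[... 702 characters left out ...]
8144507408142, -0.27941957116127014), (0.20895734429359436, 0.25759533047676086), 81.41300964355469) [ 0.631 -0.338  0.062]
side bask [ 180  265  126   99 2245] ((0.7258106470108032, 0.33376696705818176), (0.21427612006664276, 0.2550956606864929), 79.4790267944336) [0.731 0.342 0.064]
side bask [339 267  22  15 174] ((0.4740235507488251, 0.20332470536231995), (0.03136614337563515, 0.056464239954948425), 77.61766815185547) [0.474 0.209 0.06 ]
side grey z>.1 ext [ 0.423 -0.211  0.1  ] [0.769 0.338 0.28 ]
outL [[0.713 0.202 0.102]]
jar [[0.473 0.183 0.082]]
card [[0.528 0.301 0.078]]
green [[0.354 0.203 0.029]]
purple [[0.407 0.315 0.034]]
slide [[0.601 0.042 0.239]]
gateL [[0.694 0.046 0.204]]
```

View pics/scenez.png

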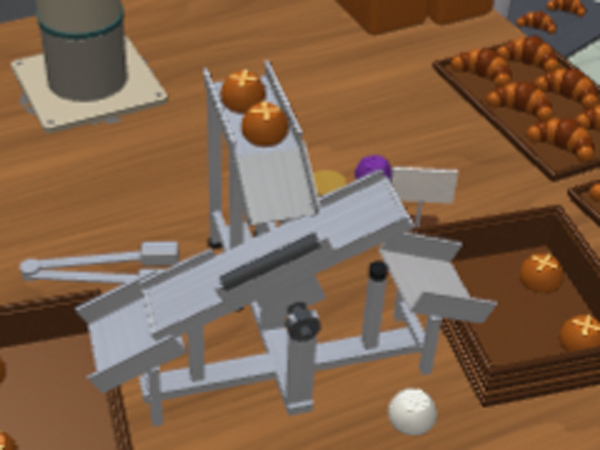

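View pics/sidez.png

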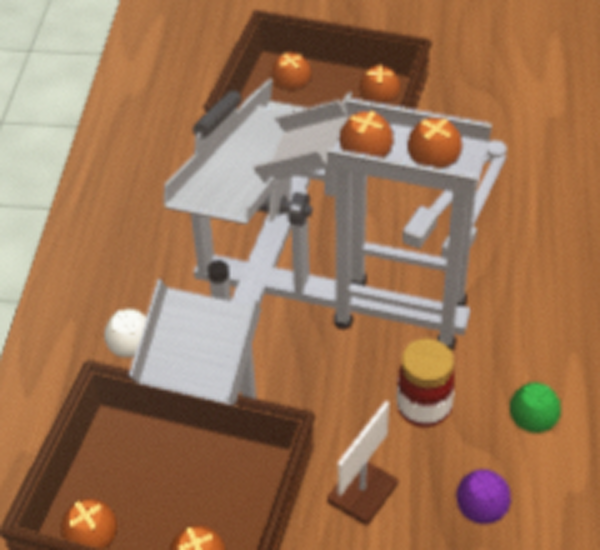

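The crops confirm it: left trough end up, right end down, and both rolls on the shelf between the cheeks. Measured chute yaw is about -0.18, with its origin near (0.685, 0.027). The shelf at 0.255, the gate floor at 0.223 at y=72 mm and the roll tops at 0.29 all match the text. Next I work out the moves.

```bash
cat >> h.py <<'E'
from scipy.spatial.transform import Rotation as Ro
YAW=-.18;O=np.array([.685,.0274])
def ch(x,y,z): c,s=np.cos(YAW),np.sin(YAW);return np.array([O[0]+c*x-s*y,O[1]+s*x+c*y,z])
def cmd(*targets):
    s=ctrl.sense();q=s['eef_rot'];R=Ro.from_quat([q[1],q[2],q[3],q[0]])
    T=Ro.from_euler('z',YAW)*Ro.from_euler('x',np.pi)
    for p in targets:
        d=R.inv().apply(np.array(p)-s['eef_pos'])/.6; r=(R.inv()*T).as_rotvec()/np.pi
        print(np.array(p).round(4),'d',d.round(4),'r',r.round(4))
E
python3 - <<'E'
from h import *
print(ctrl.tips_ahead)
g=ch(0,.107,.40); m=np.array([.45,-.25,.42])
cmd(np.array([.17,-.627,.42]),m,g)
E
```

```text
0.011
[ 0.17  -0.627  0.42 ] d [-1.000e-04 -2.000e-04 -2.975e-01] r [-5.000e-04  1.000e-04  1.416e-01]
[ 0.45 -0.25  0.42] d [ 0.6148 -0.4845 -0.2967] r [-5.000e-04  1.000e-04  1.416e-01]
[0.7042 0.1327 0.4   ] d [ 1.1905 -0.9892 -0.2625] r [-5.000e-04  1.000e-04  1.416e-01]
```

Call:
{"op": "arm_command", "data": {
  "motion": [
    {"dx": 0, "dy": 0, "dz": -0.12, "rz": 0.03},
    {"dx": 0.05, "dy": -0.04, "dz": -0.2, "rz": 0.06},
    {"dx": 0.1, "dy": -0.08, "dz": -0.25, "rz": 0.1},
    {"dx": 0.15, "dy": -0.12, "dz": -0.297, "rz": 0.1416},
    {"dx": 0.6148, "dy": -0.4845, "dz": -0.297, "rz": 0.1416},
    {"dx": 0.6148, "dy": -0.4845, "dz": -0.297, "rz": 0.1416},
    {"dx": 0.6148, "dy": -0.4845, "dz": -0.297, "rz": 0.1416},
    {"dx": 0.6148, "dy": -0.4845, "dz": -0.297, "rz": 0.1416},
    {"dx": 0.6148, "dy": -0.4845, "dz": -0.297, "rz": 0.1416},
    {"dx": 0.6148, "dy": -0.4845, "dz": -0.297, "rz": 0.1416},
    {"dx": 0.6148, "dy": -0.4845, "dz": -0.297, "rz": 0.1416},
    {"dx": 0.6148, "dy": -0.4845, "dz": -0.297, "rz": 0.1416}
  ],
  "jaw": 1
}}

```text
validation failed for argument at $.mo...
```

Run:
```python
from h import *
cmd(ch(0,.107,.34),ch(0,.107,.27))
```

```text
[0.7042 0.1327 0.34  ] d [ 1.1905 -0.989  -0.1625] r [-5.000e-04  1.000e-04  1.416e-01]
[0.7042 0.1327 0.27  ] d [ 1.1905 -0.9888 -0.0458] r [-5.000e-04  1.000e-04  1.416e-01]
```

Call:
{"op": "arm_command", "data": {
  "motion": [
    {"dx": 0, "dy": 0, "dz": -0.12, "rx": 0, "ry": 0, "rz": 0.03},
    {"dx": 0.05, "dy": -0.04, "dz": -0.2, "rx": 0, "ry": 0, "rz": 0.06},
    {"dx": 0.1, "dy": -0.08, "dz": -0.25, "rx": 0, "ry": 0, "rz": 0.1},
    {"dx": 0.15, "dy": -0.12, "dz": -0.297, "rx": 0, "ry": 0, "rz": 0.1416},
    {"dx": 0.6148, "dy": -0.4845, "dz": -0.297, "rx": 0, "ry": 0, "rz": 0.1416},
    {"dx": 0.6148, "dy": -0.4845, "dz": -0.297, "rx": 0, "ry": 0, "rz": 0.1416},
    {"dx": 0.6148, "dy": -0.4845, "dz": -0.297, "rx": 0, "ry": 0, "rz": 0.1416},
    {"dx": 0.6148, "dy": -0.4845, "dz": -0.297, "rx": 0, "ry": 0, "rz": 0.1416},
    {"dx": 0.6148, "dy": -0.4845, "dz": -0.297, "rx": 0, "ry": 0, "rz": 0.1416},
    {"dx": 0.6148, "dy": -0.4845, "dz": -0.297, "rx": 0, "ry": 0, "rz": 0.1416},
    {"dx": 0.6148, "dy": -0.4845, "dz": -0.297, "rx": 0, "ry": 0, "rz": 0.1416},
    {"dx": 0.6148, "dy": -0.4845, "dz": -0.297, "rx": 0, "ry": 0, "rz": 0.1416}
  ],
  "jaw": 1
}}

```text
time: 1.1
eef_pos: [0.4132, -0.2987, 0.4145]
eef_rot: [-0.0, 0.996, -0.09, -0.0]
wrist_force: [0.7, -0.7, -0.3]
gripper_width: -0.0
grip_force: 0.0
```

Run:
```python
from h import *
cmd(ch(0,.107,.38),ch(0,.107,.31))
```

```text
[0.7042 0.1327 0.38  ] d [ 0.3483 -0.7942  0.0575] r [-0.      0.0001 -0.0001]
[0.7042 0.1327 0.31  ] d [ 0.3484 -0.7941  0.1742] r [-0.      0.0001 -0.0001]
```

Call:
{"op": "arm_command", "data": {
  "motion": [
    {"dx": 0.34, "dy": -0.77, "dz": 0.05, "rx": 0, "ry": 0, "rz": 0},
    {"dx": 0.34, "dy": -0.77, "dz": 0.05, "rx": 0, "ry": 0, "rz": 0},
    {"dx": 0.34, "dy": -0.77, "dz": 0.05, "rx": 0, "ry": 0, "rz": 0},
    {"dx": 0.34, "dy": -0.77, "dz": 0.05, "rx": 0, "ry": 0, "rz": 0},
    {"dx": 0.34, "dy": -0.77, "dz": 0.05, "rx": 0, "ry": 0, "rz": 0},
    {"dx": 0.34, "dy": -0.77, "dz": 0.05, "rx": 0, "ry": 0, "rz": 0},
    {"dx": 0.34, "dy": -0.77, "dz": 0.05, "rx": 0, "ry": 0, "rz": 0},
    {"dx": 0.34, "dy": -0.77, "dz": 0.05, "rx": 0, "ry": 0, "rz": 0},
    {"dx": 0.34, "dy": -0.77, "dz": 0.05, "rx": 0, "ry": 0, "rz": 0},
    {"dx": 0.34, "dy": -0.77, "dz": 0.05, "rx": 0, "ry": 0, "rz": 0},
    {"dx": 0.34, "dy": -0.77, "dz": 0.05, "rx": 0, "ry": 0, "rz": 0},
    {"dx": 0.34, "dy": -0.77, "dz": 0.05, "rx": 0, "ry": 0, "rz": 0}
  ]
}}

```text
time: 2.1
eef_pos: [0.6932, 0.1142, 0.3841]
eef_rot: [0.0, 0.996, -0.09, -0.0]
wrist_force: [1.8, -0.2, 0.9]
gripper_width: -0.0001
grip_force: 0.0
```

Run:
```python
from h import *
im=get_image('wrist');cv2.imwrite('pics/w1.png',im['color'][:,:,::-1])
cmd(ch(0,.107,.29),ch(0,.107,.25),ch(0,.107,.20),ch(0,.107,.18))
for p in [ch(0,.107,.239),ch(0,.1022,.2347),ch(-.1,0,.255),ch(-.1,.037,.275),ch(-.1,-.037,.275),ch(-.25,.037,.275)]:print(proj(im,p).round())
```

```text
[0.7042 0.1327 0.29  ] d [ 0.0124 -0.0139  0.1518] r [-0.0025  0.0008  0.0032]
[0.7042 0.1327 0.25  ] d [ 0.0126 -0.0134  0.2184] r [-0.0025  0.0008  0.0032]
[0.7042 0.1327 0.2   ] d [ 0.0128 -0.0127  0.3018] r [-0.0025  0.0008  0.0032]
[0.7042 0.1327 0.18  ] d [ 0.0129 -0.0125  0.3351] r [-0.0025  0.0008  0.0032]
[[297. 173.]]
[[304. 172.]]
[[424. 291.]]
[[385. 306.]]
[[476. 305.]]
[[375. 439.]]
```

View pics/w1.png

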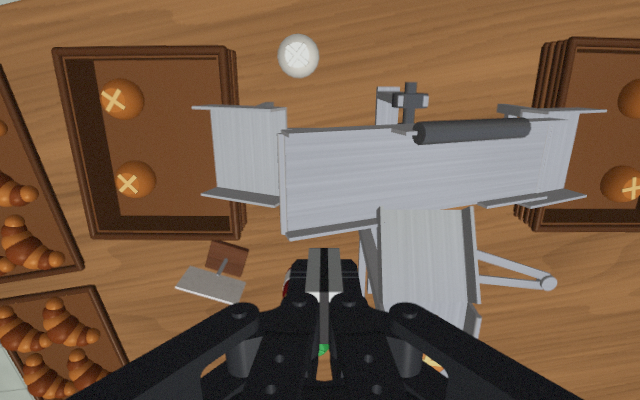

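The wrist view shows the raised left trough end at u≈285, with its mid-line at v≈182. My target projects to (297,173), so I shift about 7 mm nearer and 7 mm inward, then press down.

Call:
{"op": "arm_command", "data": {
  "motion": [
    {"dx": 0.001, "dy": -0.002, "dz": 0.06, "rx": 0, "ry": 0, "rz": 0},
    {"dx": 0.001, "dy": -0.002, "dz": 0.12, "rx": 0, "ry": 0, "rz": 0},
    {"dx": 0.001, "dy": -0.002, "dz": 0.17, "rx": 0, "ry": 0, "rz": 0},
    {"dx": 0.001, "dy": -0.002, "dz": 0.2, "rx": 0, "ry": 0, "rz": 0},
    {"dx": 0.001, "dy": -0.002, "dz": 0.225, "rx": 0, "ry": 0, "rz": 0},
    {"dx": 0.001, "dy": -0.002, "dz": 0.245, "rx": 0, "ry": 0, "rz": 0},
    {"dx": 0.001, "dy": -0.002, "dz": 0.265, "rx": 0, "ry": 0, "rz": 0},
    {"dx": 0.001, "dy": -0.002, "dz": 0.285, "rx": 0, "ry": 0, "rz": 0},
    {"dx": 0.001, "dy": -0.002, "dz": 0.305, "rx": 0, "ry": 0, "rz": 0},
    {"dx": 0.001, "dy": -0.002, "dz": 0.325, "rx": 0, "ry": 0, "rz": 0},
    {"dx": 0.001, "dy": -0.002, "dz": 0.34, "rx": 0, "ry": 0, "rz": 0},
    {"dx": 0.001, "dy": -0.002, "dz": 0.34, "rx": 0, "ry": 0, "rz": 0}
  ]
}}

```text
time: 3.15
eef_pos: [0.6918, 0.1129, 0.1778]
eef_rot: [0.001, 0.996, -0.09, -0.002]
wrist_force: [-1.3, 0.0, -0.4]
gripper_width: 0.0001
grip_force: 0.0
```

Call:
{"op": "arm_command", "data": {
  "motion": [
    {"dx": 0, "dy": 0, "dz": -0.05, "rx": 0, "ry": 0, "rz": 0},
    {"dx": 0, "dy": 0, "dz": -0.11, "rx": 0, "ry": 0, "rz": 0},
    {"dx": 0, "dy": 0, "dz": -0.17, "rx": 0, "ry": 0, "rz": 0},
    {"dx": 0, "dy": 0, "dz": -0.23, "rx": 0, "ry": 0, "rz": 0},
    {"dx": 0, "dy": 0, "dz": -0.29, "rx": 0, "ry": 0, "rz": 0},
    {"dx": 0, "dy": 0, "dz": -0.34, "rx": 0, "ry": 0, "rz": 0},
    {"dx": 0, "dy": 0, "dz": -0.34, "rx": 0, "ry": 0, "rz": 0}
  ]
}}

```text
time: 3.73
eef_pos: [0.6963, 0.1139, 0.3933]
eef_rot: [-0.002, 0.996, -0.09, 0.007]
wrist_force: [0.3, -0.6, 1.4]
gripper_width: 0.0002
grip_force: 0.0
```

Run:
```python
from h import *
a=get_image('scene');b=get_image('side');c=get_image('wrist')
cv2.imwrite('pics/a2.png',np.vstack([a['color'][110:310,170:500],b['color'][120:320,170:500]])[:,:,::-1])
for n,im in(('scene',a),('side',b)):
    v,u=np.mgrid[0:400,0:640];p=deproj(im,np.c_[u.ravel(),v.ravel()]).reshape(400,640,3)
    hsv=cv2.cvtColor(im['color'],cv2.COLOR_RGB2HSV)
    c0,s0=np.cos(YAW),np.sin(YAW);d=p[...,:2]-O;cx=c0*d[...,0]+s0*d[...,1];cy=-s0*d[...,0]+c0*d[...,1]
    g=(hsv[...,1]<60)&(abs(cx+.005)<.02)
    for y in(-.1,.1):
        q=p[g&(abs(cy-y)<.01)&(p[...,2]>.1)&(p[...,2]<.27)];print(n,y,len(q),np.percentile(q[:,2],[20,50,80]).round(3) if len(q) else '')
    roll=((hsv[...,0]<20)&(hsv[...,1]>120)&(hsv[...,2]>90)&(p[...,2]>.25)&(p[...,2]<.33)&(abs(cx+.18)<.1)&(abs(cy)<.06)).astype(np.uint8)
    k,l,st,ce=cv2.connectedComponentsWithStats(roll)
    for i in range(1,k):
        if st[i,4]>40:print(n,'roll',st[i,4],ce[i].round(),np.median(cx[l==i]).round(3),np.median(cy[l==i]).round(3))
    # shelf frame extents
    m=(hsv[...,1]<60)&(p[...,2]>.268)&(p[...,2]<.28)&(abs(cx+.18)<.12)&(abs(cy)<.07)
    print('cheeks x',np.percentile(cx[m],[1,99]).round(3),'y',np.percentile(cy[m&(cy<0)],[10,50,90]).round(3),np.percentile(cy[m&(cy>0)],[10,50,90]).round(3))
cmd(ch(-.265,0,.36),ch(-.265,0,.30),ch(-.265,0,.273))
```

```text
scene -0.1 105 [0.131 0.232 0.237]
scene 0.1 27 [0.103 0.107 0.119]
scene roll 451 [321. 153.] -0.148 -0.003
cheeks x [-0.252 -0.091] y [-0.04  -0.039 -0.036] [0.036 0.038 0.04 ]
side -0.1 101 [0.229 0.232 0.235]
side 0.1 120 [0.149 0.153 0.155]
side roll 270 [326. 173.] -0.146 0.017
side roll 306 [354. 177.] -0.214 0.01
cheeks x [-0.259 -0.099] y [-0.041 -0.038 -0.035] [0.036 0.039 0.042]
[0.4243 0.0748 0.36  ] d [-0.4296  0.1435  0.0412] r [ 0.     -0.0001 -0.    ]
[0.4243 0.0748 0.3   ] d [-0.4297  0.1435  0.1412] r [ 0.     -0.0001 -0.    ]
[0.4243 0.0748 0.273 ] d [-0.4297  0.1435  0.1862] r [ 0.     -0.0001 -0.    ]
```

View pics/a2.png

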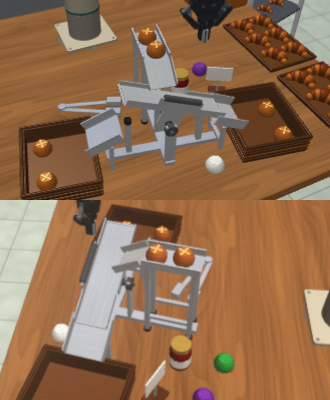

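The gate has fallen over: the right end is at 0.232 m, the left end at 0.153 m, and both rolls still wait on the shelf. I now go behind the shelf.

Call:
{"op": "arm_command", "data": {
  "motion": [
    {"dx": -0.4345, "dy": 0.1435, "dz": 0.03, "rx": 0, "ry": 0, "rz": 0},
    {"dx": -0.4345, "dy": 0.1435, "dz": 0.03, "rx": 0, "ry": 0, "rz": 0},
    {"dx": -0.4345, "dy": 0.1435, "dz": 0.03, "rx": 0, "ry": 0, "rz": 0},
    {"dx": -0.4345, "dy": 0.1435, "dz": 0.03, "rx": 0, "ry": 0, "rz": 0},
    {"dx": -0.4345, "dy": 0.1435, "dz": 0.03, "rx": 0, "ry": 0, "rz": 0},
    {"dx": -0.4345, "dy": 0.1435, "dz": 0.03, "rx": 0, "ry": 0, "rz": 0},
    {"dx": -0.4345, "dy": 0.1435, "dz": 0.03, "rx": 0, "ry": 0, "rz": 0},
    {"dx": -0.4345, "dy": 0.1435, "dz": 0.03, "rx": 0, "ry": 0, "rz": 0},
    {"dx": -0.4345, "dy": 0.1435, "dz": 0.03, "rx": 0, "ry": 0, "rz": 0},
    {"dx": -0.4345, "dy": 0.1435, "dz": 0.06, "rx": 0, "ry": 0, "rz": 0},
    {"dx": -0.4345, "dy": 0.1435, "dz": 0.1, "rx": 0, "ry": 0, "rz": 0},
    {"dx": -0.4345, "dy": 0.1435, "dz": 0.1, "rx": 0, "ry": 0, "rz": 0}
  ]
}}

```text
time: 4.88
eef_pos: [0.4202, 0.075, 0.3211]
eef_rot: [0.001, 0.996, -0.09, -0.004]
wrist_force: [-1.4, 0.2, -0.6]
gripper_width: -0.0
grip_force: 0.0
```

Run:
```python
from h import *
im=get_image('side');cv2.imwrite('pics/b3.png',cv2.resize(im['color'][60:260,240:440],None,fx=3,fy=3)[:,:,::-1])
cmd(ch(-.268,0,.273),ch(-.2,0,.273),ch(-.15,0,.273),ch(-.105,0,.273))
```

```text
[0.4213 0.0754 0.273 ] d [ 0.0008 -0.0005  0.083 ] r [ 0.0006  0.0016 -0.    ]
[0.4882 0.0632 0.273 ] d [ 0.1142 -0.0005  0.0824] r [ 0.0006  0.0016 -0.    ]
[0.5374 0.0543 0.273 ] d [ 0.1975 -0.0005  0.082 ] r [ 0.0006  0.0016 -0.    ]
[0.5817 0.0462 0.273 ] d [ 0.2725 -0.0005  0.0816] r [ 0.0006  0.0016 -0.    ]
```

View pics/b3.png

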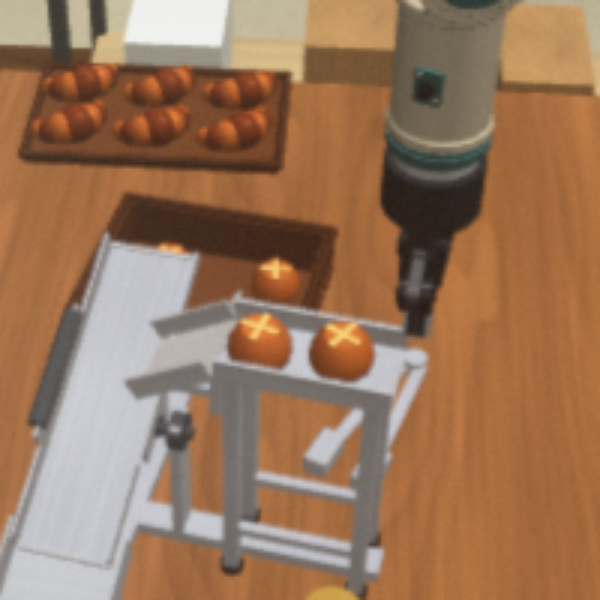

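The shut fingers stand just behind the open back edge (crop 415,330), and both rolls are clear on the shelf. I descend and push slowly.

Call:
{"op": "arm_command", "data": {
  "motion": [
    {"dx": 0.0, "dy": 0, "dz": 0.04, "rx": 0, "ry": 0, "rz": 0},
    {"dx": 0.0, "dy": 0, "dz": 0.082, "rx": 0, "ry": 0, "rz": 0},
    {"dx": 0.0, "dy": 0, "dz": 0.082, "rx": 0, "ry": 0, "rz": 0},
    {"dx": 0.014, "dy": 0, "dz": 0.082, "rx": 0, "ry": 0, "rz": 0},
    {"dx": 0.028, "dy": 0, "dz": 0.082, "rx": 0, "ry": 0, "rz": 0},
    {"dx": 0.042, "dy": 0, "dz": 0.082, "rx": 0, "ry": 0, "rz": 0},
    {"dx": 0.056, "dy": 0, "dz": 0.082, "rx": 0, "ry": 0, "rz": 0},
    {"dx": 0.07, "dy": 0, "dz": 0.082, "rx": 0, "ry": 0, "rz": 0},
    {"dx": 0.084, "dy": 0, "dz": 0.082, "rx": 0, "ry": 0, "rz": 0},
    {"dx": 0.098, "dy": 0, "dz": 0.082, "rx": 0, "ry": 0, "rz": 0},
    {"dx": 0.112, "dy": 0, "dz": 0.082, "rx": 0, "ry": 0, "rz": 0},
    {"dx": 0.112, "dy": 0, "dz": 0.082, "rx": 0, "ry": 0, "rz": 0}
  ]
}}

```text
time: 5.93
eef_pos: [0.4898, 0.063, 0.2756]
eef_rot: [-0.0, 0.996, -0.09, 0.001]
wrist_force: [0.0, 0.5, 0.1]
gripper_width: -0.0001
grip_force: 0.0
```

```bash
cat > look.py <<'E'
from h import *
def rolls(n):
    im=get_image(n);v,u=np.mgrid[0:400,0:640];p=deproj(im,np.c_[u.ravel(),v.ravel()]).reshape(400,640,3)
    hsv=cv2.cvtColor(im['color'],cv2.COLOR_RGB2HSV)
    c0,s0=np.cos(YAW),np.sin(YAW);d=p[...,:2]-O;cx=c0*d[...,0]+s0*d[...,1];cy=-s0*d[...,0]+c0*d[...,1]
    m=((hsv[...,0]<20)&(hsv[...,1]>150)&(hsv[...,2]>120)&(abs(cx)<.3)&(abs(cy)<.46)&(p[...,2]<.4)).astype(np.uint8)
    k,l,st,ce=cv2.connectedComponentsWithStats(m)
    for i in range(1,k):
        if st[i,4]>40:print(n,st[i,4],ce[i].round(),[np.median(a[l==i]).round(3) for a in(cx,cy,p[...,2])])
    return im
E
python3 - <<'E'
from look import *
rolls('scene');rolls('side')
cmd(ch(-.15,0,.273),ch(-.11,0,.273))
E
```

```text
scene 139 [319. 154.] [np.float64(-0.147), np.float64(-0.011), np.float64(0.289)]
scene 167 [330. 167.] [np.float64(-0.087), np.float64(0.005), np.float64(0.285)]
scene 668 [417. 188.] [np.float64(-0.245), np.float64(0.384), np.float64(0.002)]
scene 288 [370. 193.] [np.float64(-0.256), np.float64(0.205), np.float64(0.002)]
scene 23153 [306. 307.] [np.float64(0.168), np.float64(-0.14), np.float64(0.002)]
scene 135 [436. 217.] [np.float64(-0.057), np.float64(0.354), np.float64(0.041)]
scene 55 [266. 216.] [np.float64(-0.232), np.float64(-0.168), np.float64(0.001)]
scene 672 [307. 236.] [np.float64(-0.106), np.float64(-0.058), np.float64(0.001)]
scene 267 [357. 235.] [np.float64(-0.075), np.float64(0.098), np.float64(0.001)]
scene 51 [375. 235.] [np.float64(-0.06), np.float64(0.155), np.float64(0.002)]
scene 151 [452. 242.] [np.float64(0.055), np.float64(0.354), np.float64(0.041)]
scene 132 [210. 256.] [np.float64(-0.063), np.float64(-0.361), np.float64(0.041)]
scene 138 [214. 290.] [np.float64(0.063), np.float64(-0.357), np.float64(0.041)]
side 856 [255. 143.] [np.float64(0.2), np.floa
[... 222 characters left out ...]
loat64(0.209), np.float64(-0.235), np.float64(-0.001)]
side 206 [334. 173.] [np.float64(-0.165), np.float64(0.009), np.float64(0.284)]
side 205 [305. 173.] [np.float64(-0.09), np.float64(0.018), np.float64(0.274)]
side 391 [337. 203.] [np.float64(-0.139), np.float64(-0.167), np.float64(-0.001)]
side 64 [355. 214.] [np.float64(-0.203), np.float64(-0.127), np.float64(-0.001)]
side 285 [342. 231.] [np.float64(-0.179), np.float64(-0.053), np.float64(-0.001)]
side 4276 [247. 317.] [np.float64(-0.012), np.float64(0.297), np.float64(0.007)]
[0.5374 0.0543 0.273 ] d [0.084  0.0001 0.0039] r [ 0.      0.0001 -0.0001]
[0.5768 0.0471 0.273 ] d [1.507e-01 1.000e-04 3.900e-03] r [ 0.      0.0001 -0.0001]
```

Call:
{"op": "arm_command", "data": {
  "motion": [
    {"dx": 0.01, "dy": 0, "dz": 0.002, "rx": 0, "ry": 0, "rz": 0},
    {"dx": 0.01, "dy": 0, "dz": 0.002, "rx": 0, "ry": 0, "rz": 0},
    {"dx": 0.01, "dy": 0, "dz": 0.002, "rx": 0, "ry": 0, "rz": 0},
    {"dx": 0.01, "dy": 0, "dz": 0.002, "rx": 0, "ry": 0, "rz": 0},
    {"dx": 0.01, "dy": 0, "dz": 0.002, "rx": 0, "ry": 0, "rz": 0},
    {"dx": 0.01, "dy": 0, "dz": 0.002, "rx": 0, "ry": 0, "rz": 0},
    {"dx": 0.01, "dy": 0, "dz": 0.002, "rx": 0, "ry": 0, "rz": 0},
    {"dx": 0.01, "dy": 0, "dz": 0.002, "rx": 0, "ry": 0, "rz": 0},
    {"dx": 0.01, "dy": 0, "dz": 0.002, "rx": 0, "ry": 0, "rz": 0},
    {"dx": 0.01, "dy": 0, "dz": 0.002, "rx": 0, "ry": 0, "rz": 0},
    {"dx": 0.01, "dy": 0, "dz": 0.002, "rx": 0, "ry": 0, "rz": 0},
    {"dx": 0.01, "dy": 0, "dz": 0.002, "rx": 0, "ry": 0, "rz": 0}
  ]
}}

```text
time: 7.03
eef_pos: [0.4936, 0.0624, 0.2744]
eef_rot: [-0.0, 0.996, -0.09, 0.0]
wrist_force: [-0.3, 0.2, 0.2]
gripper_width: 0.0001
grip_force: 0.0
```

```bash
sed -i 's/(p\[...,2\]<.4)/(p[...,2]<.4)\&(p[...,2]>.014)/' look.py
python3 - <<'E'
from look import *
rolls('scene');rolls('side')
cmd(ch(-.15,0,.273),ch(-.11,0,.273))
E
```

```text
scene 133 [319. 155.] [np.float64(-0.143), np.float64(-0.012), np.float64(0.289)]
scene 262 [440. 221.] [np.float64(-0.027), np.float64(0.355), np.float64(0.046)]
scene 143 [454. 243.] [np.float64(0.059), np.float64(0.356), np.float64(0.041)]
scene 121 [211. 256.] [np.float64(-0.061), np.float64(-0.359), np.float64(0.042)]
scene 136 [214. 290.] [np.float64(0.063), np.float64(-0.357), np.float64(0.042)]
side 142 [332. 153.] [np.float64(-0.08), np.float64(-0.344), np.float64(0.036)]
side 196 [333. 173.] [np.float64(-0.161), np.float64(0.009), np.float64(0.283)]
side 83 [354. 268.] [np.float64(-0.257), np.float64(0.134), np.float64(0.082)]
side 265 [215. 330.] [np.float64(0.04), np.float64(0.37), np.float64(0.039)]
side 632 [250. 336.] [np.float64(-0.042), np.float64(0.367), np.float64(0.044)]
[0.5374 0.0543 0.273 ] d [0.0743 0.0003 0.0023] r [ 0. -0. -0.]
[0.5768 0.0471 0.273 ] d [0.141  0.0003 0.0023] r [ 0. -0. -0.]
```

The front roll has run into the left basket. I push the rear one next.

Call:
{"op": "arm_command", "data": {
  "motion": [
    {"dx": 0.014, "dy": 0, "dz": 0.002, "rx": 0, "ry": 0, "rz": 0},
    {"dx": 0.028, "dy": 0, "dz": 0.002, "rx": 0, "ry": 0, "rz": 0},
    {"dx": 0.042, "dy": 0, "dz": 0.002, "rx": 0, "ry": 0, "rz": 0},
    {"dx": 0.056, "dy": 0, "dz": 0.002, "rx": 0, "ry": 0, "rz": 0},
    {"dx": 0.07, "dy": 0, "dz": 0.002, "rx": 0, "ry": 0, "rz": 0},
    {"dx": 0.084, "dy": 0, "dz": 0.002, "rx": 0, "ry": 0, "rz": 0},
    {"dx": 0.098, "dy": 0, "dz": 0.002, "rx": 0, "ry": 0, "rz": 0},
    {"dx": 0.112, "dy": 0, "dz": 0.002, "rx": 0, "ry": 0, "rz": 0},
    {"dx": 0.118, "dy": 0, "dz": 0.002, "rx": 0, "ry": 0, "rz": 0},
    {"dx": 0.118, "dy": 0, "dz": 0.002, "rx": 0, "ry": 0, "rz": 0},
    {"dx": 0.118, "dy": 0, "dz": 0.002, "rx": 0, "ry": 0, "rz": 0},
    {"dx": 0.118, "dy": 0, "dz": 0.002, "rx": 0, "ry": 0, "rz": 0}
  ]
}}

```text
time: 8.13
eef_pos: [0.5628, 0.0498, 0.2731]
eef_rot: [0.0, 0.996, -0.09, -0.0]
wrist_force: [-0.9, 0.1, -0.5]
gripper_width: 0.0
grip_force: 0.0
```

Call:
{"op": "arm_command", "data": {
  "motion": [
    {"dx": 0, "dy": 0, "dz": -0.05, "rx": 0, "ry": 0, "rz": 0},
    {"dx": 0, "dy": 0, "dz": -0.1, "rx": 0, "ry": 0, "rz": 0},
    {"dx": 0, "dy": 0, "dz": -0.15, "rx": 0, "ry": 0, "rz": 0},
    {"dx": 0, "dy": 0, "dz": -0.2, "rx": 0, "ry": 0, "rz": 0},
    {"dx": 0, "dy": 0, "dz": -0.2, "rx": 0, "ry": 0, "rz": 0},
    {"dx": 0, "dy": 0, "dz": -0.2, "rx": 0, "ry": 0, "rz": 0},
    {"dx": 0, "dy": 0, "dz": -0.2, "rx": 0, "ry": 0, "rz": 0},
    {"dx": 0, "dy": 0, "dz": -0.2, "rx": 0, "ry": 0, "rz": 0},
    {"dx": 0, "dy": 0, "dz": -0.2, "rx": 0, "ry": 0, "rz": 0},
    {"dx": 0, "dy": 0, "dz": -0.2, "rx": 0, "ry": 0, "rz": 0},
    {"dx": 0, "dy": 0, "dz": -0.2, "rx": 0, "ry": 0, "rz": 0},
    {"dx": 0, "dy": 0, "dz": -0.2, "rx": 0, "ry": 0, "rz": 0}
  ]
}}

```text
time: 9.13
eef_pos: [0.5631, 0.0497, 0.3927]
eef_rot: [0.0, 0.996, -0.09, -0.0]
wrist_force: [-1.2, 0.0, 0.2]
gripper_width: -0.0001
grip_force: 0.0
```

Run:
```python
from look import *
a=rolls('scene');b=rolls('side')
cv2.imwrite('pics/e.png',np.vstack([a['color'][110:310,170:500],b['color'][170:370,150:480]])[:,:,::-1])
```

```text
scene 69 [414. 207.] [np.float64(-0.099), np.float64(0.296), np.float64(0.059)]
scene 249 [442. 220.] [np.float64(-0.046), np.float64(0.366), np.float64(0.045)]
scene 140 [454. 243.] [np.float64(0.058), np.float64(0.356), np.float64(0.041)]
scene 122 [211. 256.] [np.float64(-0.061), np.float64(-0.358), np.float64(0.041)]
scene 138 [214. 290.] [np.float64(0.063), np.float64(-0.357), np.float64(0.041)]
side 138 [333. 153.] [np.float64(-0.08), np.float64(-0.345), np.float64(0.036)]
side 81 [354. 269.] [np.float64(-0.257), np.float64(0.137), np.float64(0.082)]
side 250 [281. 321.] [np.float64(-0.109), np.float64(0.312), np.float64(0.053)]
side 273 [215. 330.] [np.float64(0.04), np.float64(0.371), np.float64(0.04)]
side 297 [237. 336.] [np.float64(-0.022), np.float64(0.378), np.float64(0.051)]
side 275 [261. 342.] [np.float64(-0.078), np.float64(0.372), np.float64(0.04)]
```

View pics/e.png

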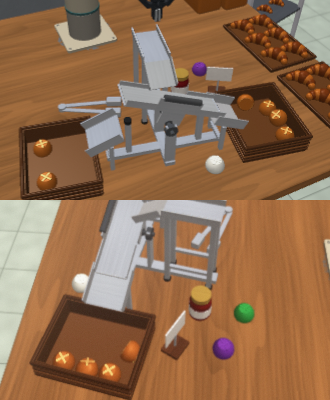

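Both rolls are in the left basket, which now holds four, and the gate rests over. The last roll stands on its edge against the near wall, so I wait and check that it lies still.

Call:
{"op": "arm_command", "data": {
  "motion": [
    {"dx": 0, "dy": 0, "dz": 0, "rx": 0, "ry": 0, "rz": 0},
    {"dx": 0, "dy": 0, "dz": 0, "rx": 0, "ry": 0, "rz": 0},
    {"dx": 0, "dy": 0, "dz": 0, "rx": 0, "ry": 0, "rz": 0},
    {"dx": 0, "dy": 0, "dz": 0, "rx": 0, "ry": 0, "rz": 0},
    {"dx": 0, "dy": 0, "dz": 0, "rx": 0, "ry": 0, "rz": 0},
    {"dx": 0, "dy": 0, "dz": 0, "rx": 0, "ry": 0, "rz": 0},
    {"dx": 0, "dy": 0, "dz": 0, "rx": 0, "ry": 0, "rz": 0},
    {"dx": 0, "dy": 0, "dz": 0, "rx": 0, "ry": 0, "rz": 0},
    {"dx": 0, "dy": 0, "dz": 0, "rx": 0, "ry": 0, "rz": 0},
    {"dx": 0, "dy": 0, "dz": 0, "rx": 0, "ry": 0, "rz": 0},
    {"dx": 0, "dy": 0, "dz": 0, "rx": 0, "ry": 0, "rz": 0},
    {"dx": 0, "dy": 0, "dz": 0, "rx": 0, "ry": 0, "rz": 0}
  ]
}}

```text
time: 10.23
eef_pos: [0.5633, 0.0497, 0.3932]
eef_rot: [0.0, 0.996, -0.09, 0.0]
wrist_force: [-0.0, -0.4, -0.3]
gripper_width: -0.0
grip_force: 0.0
```

Run:
```python
from look import *
rolls('scene');b=rolls('side')
cv2.imwrite('pics/f.png',cv2.resize(b['color'][260:370,170:320],None,fx=4,fy=4,interpolation=cv2.INTER_CUBIC)[:,:,::-1])
```

```text
scene 73 [415. 208.] [np.float64(-0.099), np.float64(0.296), np.float64(0.057)]
scene 248 [442. 220.] [np.float64(-0.045), np.float64(0.365), np.float64(0.045)]
scene 143 [454. 243.] [np.float64(0.058), np.float64(0.356), np.float64(0.042)]
scene 110 [211. 257.] [np.float64(-0.058), np.float64(-0.357), np.float64(0.041)]
scene 139 [214. 290.] [np.float64(0.063), np.float64(-0.358), np.float64(0.041)]
side 142 [333. 153.] [np.float64(-0.081), np.float64(-0.345), np.float64(0.035)]
side 86 [353. 268.] [np.float64(-0.254), np.float64(0.137), np.float64(0.082)]
side 238 [281. 321.] [np.float64(-0.109), np.float64(0.314), np.float64(0.052)]
side 268 [215. 330.] [np.float64(0.04), np.float64(0.369), np.float64(0.04)]
side 296 [237. 336.] [np.float64(-0.022), np.float64(0.377), np.float64(0.05)]
side 278 [261. 342.] [np.float64(-0.078), np.float64(0.371), np.float64(0.04)]
```

View pics/f.png

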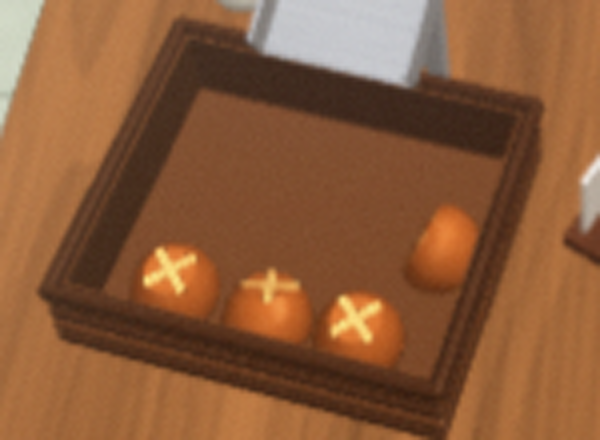

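The close view shows all four rolls at rest inside the left basket. The last one leans on the near wall at (445,250) and has not moved, so I hand the job in.

```bash
python3 -c "
from rig import finish_job
print(finish_job())"
```

```text
the job is handed in; nothing more can be done
None
```

The gate now rests on its other side and both waiting rolls lie still in the left basket; I handed the job in at about 10 s, and no verdict was returned.

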